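# Ready the hardware, then hold the enclosure's cover for fitting its stay

## Task

A colleague is about to fit the stay to the cover of the grey control enclosure: put one hex pivot post and one bronze bushing from the yellow bins into the metal dish, leaving the spare ones in their bins. Then lift the cover by its black handle and hold it still, open at 60 degrees from shut; finish while holding it there, because the cover falls shut if you let go. Leave everything else on the bench where it is.

Things in the scene. Friction and masses are not known exactly. Their poses are not given: they have to be found in the camera images.
- enclosure: grey control enclosure lying on its back, 220 deep (x) x 300 wide (y) x 110 mm tall without the cover, wired modules inside; fixed; origin: centre of its underside, x points from the handle side to the hinge side, y along the hinge
- cover (a joint): angle of the enclosure's cover in rad: 0 shut (level), grows as it opens, stop at 1.9; 60 degrees is 1.047. The cover is a 12 mm thick grey plate, 234 x 312 mm, about 0.5 kg (varies), hinged along the enclosure's far long edge. The hinge is nearly free: let go, it falls shut. No latch to undo
- cover_hinge (a point): middle of the cover's hinge line, 110 mm above the bench and 117 mm towards +x of the enclosure's origin; fixed. The hinge line is parallel to the enclosure's y; the cover's underside starts here; this point turns with the cover
- handle_grip (a point): middle of the bar of the cover's black bow handle, on its axis: a round bar, 10 mm thick, 100 mm long, parallel to the hinge, on two posts near the cover's front edge. 195 mm from the hinge line along the cover, 46 mm above the cover's underside (29 mm free under the bar); 156 mm above the bench when shut. The bar can turn between the finger pads as the cover swings
- bin_posts: the posts' bin: a yellow hopper-front bin, fixed: 130 deep (x) x 84 wide (y) x 50 mm tall at the back, front lip 26 mm, walls and floor 3 mm; origin: centre of its underside, x points from front to back. On a 3 mm strip in a row of three (85 mm apart, any order): its inner floor is 6 mm above the bench. It holds two hex posts, near the front and near the back
- bin_bushings: the bushings' bin: a yellow hopper-front bin, fixed: 130 deep (x) x 84 wide (y) x 50 mm tall at the back, front lip 26 mm, walls and floor 3 mm; origin: centre of its underside, x points from front to back. On a 3 mm strip in a row of three (85 mm apart, any order): its inner floor is 6 mm above the bench. It holds two bronze bushings, near the front and near the back
- bin_feet: the rubber feet's bin, not needed: a yellow hopper-front bin, fixed: 130 deep (x) x 84 wide (y) x 50 mm tall at the back, front lip 26 mm, walls and floor 3 mm; origin: centre of its underside, x points from front to back. On a 3 mm strip in a row of three (85 mm apart, any order): its inner floor is 6 mm above the bench. It holds two black rubber feet (24 mm across, 14 mm tall)
- post1: hexagonal pivot post of bright steel, 40 mm long and 14 mm across flats, 50 g, lying on a flat in its bin; origin: middle of its length on the underside (axis 7 mm above); x runs along its length. The one that starts near the bin's front
- post2: hexagonal pivot post of bright steel, 40 mm long and 14 mm across flats, 50 g, lying on a flat in its bin; origin: middle of its length on the underside (axis 7 mm above); x runs along its length. The one that starts near the bin's back
- bushing1: copper-coloured bronze bushing, a ring of 20 mm outer and 11 mm inner diameter, 16 mm tall, 30 g, standing on its end in its bin; origin: centre of its underside, z its axis. The one that starts near the bin's front
- bushing2: copper-coloured bronze bushing, a ring of 20 mm outer and 11 mm inner diameter, 16 mm tall, 30 g, standing on its end in its bin; origin: centre of its underside, z its axis. The one that starts near the bin's back
- foot1: black rubber foot, not needed; origin: centre of its underside
- foot2: black rubber foot, not needed; origin: centre of its underside
- dish: round open parts dish of bare metal, loose, 0.35 kg: 132 mm across at the rim, 100 mm at the foot, 26 mm tall, walls 2 mm, inner floor 4 mm above the bench; origin: centre of its underside
- screwdriver: green-handled screwdriver lying behind the dish; bystander, origin about the middle of its underside
- pliers: blue-handled pliers, 160 mm, lying at the right; bystander, origin near their middle
- spool: silver solder on a blue spool, 52 mm across and 40 mm tall, standing towards the far edge; bystander, origin: centre of its underside
- tape: roll of tape, 90 mm across and 24 mm tall, lying flat behind the bins; bystander, origin: centre of its underside
- bottle: bottle with an orange label, 62 mm across and 170 mm tall, at the left; bystander, origin: centre of its underside
Not all that is in view belongs to the job. Leave any green or turquoise look-alike of the bin_feet alone.

How it is judged (in metres and radians):
On the way, in this order (a step that is already met when the one before it is completed fails the run):
1. one post and one bushing lie in the dish, let go, the spare ones in their bins, the cover still shut ((((horizontal distance between post1 and dish below 0.06 m and z of post1 in the frame of dish between -0.005 and 0.03 m and linear speed of post1 below 0.05 m/s) and (x of post2 in the frame of bin_posts between -0.065 and 0.065 m and y of post2 in the frame of bin_posts between -0.042 and 0.042 m and z of post2 in the frame of bin_posts below 0.04 m)) or ((horizontal distance between post2 and dish below 0.06 m and z of post2 in the frame of dish between -0.005 and 0.03 m and linear speed of post2 below 0.05 m/s) and (x of post1 in the frame of bin_posts between -0.065 and 0.065 m and y of post1 in the frame of bin_posts between -0.042 and 0.042 m and z of post1 in the frame of bin_posts below 0.04 m))) and (((horizontal distance between bushing1 and dish below 0.06 m and z of bushing1 in the frame of dish between -0.005 and 0.03 m and linear speed of bushing1 below 0.05 m/s) and (x of bushing2 in the frame of bin_bushings between -0.065 and 0.065 m and y of bushing2 in the frame of bin_bushings between -0.042 and 0.042 m and z of bushing2 in the frame of bin_bushings below 0.04 m)) or ((horizontal distance between bushing2 and dish below 0.06 m and z of bushing2 in the frame of dish between -0.005 and 0.03 m and linear speed of bushing2 below 0.05 m/s) and (x of bushing1 in the frame of bin_bushings between -0.065 and 0.065 m and y of bushing1 in the frame of bin_bushings between -0.042 and 0.042 m and z of bushing1 in the frame of bin_bushings below 0.04 m))) and angle between dish's own z axis and vertical below 0.12 rad and contact force between the fingers and post1 below 0.1 N and contact force between the fingers and post2 below 0.1 N and contact force between the fingers and bushing1 below 0.1 N and contact force between the fingers and bushing2 below 0.1 N and value of joint cover below 0.09 rad), for 0.2 s.
2. the cover is held still by its handle at 60 degrees (value of joint cover between 0.96 and 1.134 rad and velocity of joint cover between -0.08 and 0.08 rad/s and (contact force between the fingers and cover_c1 above 0.5 N or contact force between the fingers and cover_c2 above 0.5 N or contact force between the fingers and cover_c3 above 0.5 N)), for 0.3 s.
At the end, for the whole second after the job is handed in: Cover still at 60 +-5 degrees (0.960 to 1.134 rad), fingers bearing on its handle (over 0.5 N). Just one post and one bushing at rest and let go in the upright dish (within 60 mm of its centre, under 30 mm up); the spare post and bushing and both feet in their own bins (all of step 2 and (((horizontal distance between post1 and dish below 0.06 m and z of post1 in the frame of dish between -0.005 and 0.03 m and linear speed of post1 below 0.05 m/s) and (x of post2 in the frame of bin_posts between -0.065 and 0.065 m and y of post2 in the frame of bin_posts between -0.042 and 0.042 m and z of post2 in the frame of bin_posts below 0.04 m)) or ((horizontal distance between post2 and dish below 0.06 m and z of post2 in the frame of dish between -0.005 and 0.03 m and linear speed of post2 below 0.05 m/s) and (x of post1 in the frame of bin_posts between -0.065 and 0.065 m and y of post1 in the frame of bin_posts between -0.042 and 0.042 m and z of post1 in the frame of bin_posts below 0.04 m))) and (((horizontal distance between bushing1 and dish below 0.06 m and z of bushing1 in the frame of dish between -0.005 and 0.03 m and linear speed of bushing1 below 0.05 m/s) and (x of bushing2 in the frame of bin_bushings between -0.065 and 0.065 m and y of bushing2 in the frame of bin_bushings between -0.042 and 0.042 m and z of bushing2 in the frame of bin_bushings below 0.04 m)) or ((horizontal distance between bushing2 and dish below 0.06 m and z of bushing2 in the frame of dish between -0.005 and 0.03 m and linear speed of bushing2 below 0.05 m/s) and (x of bushing1 in the frame of bin_bushings between -0.065 and 0.065 m and y of bushing1 in the frame of bin_bushings between -0.042 and 0.042 m and z of bushing1 in the frame of bin_bushings below 0.04 m))) and angle between dish's own z axis and vertical below 0.12 rad and contact force between the fingers and post1 below 0.1 N and contact force between the fingers and post2 below 0.1 N and contact force between the fingers and bushing1 below 0.1 N and contact force between the fingers and bushing2 below 0.1 N and x of foot1 in the frame of bin_feet between -0.065 and 0.065 m and y of foot1 in the frame of bin_feet between -0.042 and 0.042 m and z of each of foot1, foot2 in the frame of bin_feet below 0.04 m and x of foot2 in the frame of bin_feet between -0.065 and 0.065 m and y of foot2 in the frame of bin_feet between -0.042 and 0.042 m); the arm keeps its last pose, push and grip.
It fails at once if a bystander (screwdriver, pliers, spool, tape, bottle) is moved by more than 30 mm (distance of any of screwdriver, pliers, spool, tape, bottle from where it was at the start of the episode above 0.03 m).
It also fails if it takes over 64 s, if anything falls off the work surface, if the arm or the gripper's body presses on something with over 40 N, if the wrist force passes 120 N, or if a joint passes its speed limit or range.

## Robot

A 6-joint arm with a two-finger parallel gripper is mounted at the origin on the work surface. World frame = base frame: x ahead of the robot, y to its left, z up, the work surface at z = 0. Lengths are in mm, angles in rad, forces in N, time in s.
With the tool pointing down it reaches from about 350 to 775 mm from the base axis. Payload 7.3 kg.
Tool frame: the origin (TCP) lies at the centre of the arm's flange, where the gripper is bolted on; the fingertips stand 178 mm ahead of it and the grasp point (between the pads) lies 159 mm ahead of it; z points along the fingers, y is the line along which they close (so a half turn about z gives the same grasp; the last joint's range is limited). The gripper opens to 92 mm and grips with 3 to 60 N. Pads are 19 mm wide; open, the fingers measure 130 mm over their backs; the gripper's body (75 mm by 190 mm) begins 47 mm behind the grasp point.
Start: joints at [1.039, 0.342, 1.524, -0, 1.275, -0.146], TCP at [197.537, 486.423, 404.741] pointing down, gripper open.
Joint ranges: [-2.53, 2.53], [-0.77, 2.02], [0.04, 2.7], [-1, 4.14], [0.28, 2.66], [-3.11, 3.11]. Speed limits (rad/s): [2.57, 2.57, 3.14, 3.14, 3.14, 3.14].

## Interface

Orientations are given as [roll, pitch, yaw] about the fixed x, y, z axes, in that order (R = Rz(yaw) Ry(pitch) Rx(roll)).
In Python, from plant import * gives the robot as it stands. The module is installed in compiled form; this text tells all that it offers.
- The arm moves only by the shell command python3 -m inch 'ROWS'. ROWS is JSON, a list of rows, each a list of 5 numbers: the shift along the tool's x, y, z in m, then the turn about the tool's z in rad, then the opening, from 0 (shut) to 1 (fully open). In form: [[tx, ty, tz, spin, claw], ...]. A call has 1 to 8 rows; each row is the pose to reach, as a shift and turn from the pose commanded when the call began, along the tool's axes at that moment; what a row does not reach only later rows make up. A row lasts 1/12 s, in which the tool goes at most 41.7 mm and 7.16 degrees, less where a joint would pass 70% of its speed; a pose out of reach is approached as far as the arm can. A call with a gripper value outside its range is refused whole. The fingers move at their own pace and stop on an object; the grip force is fixed at half the most. Time passes only in rows, so rows that repeat a pose let the fingers close. It gives the time, the measured TCP pose, the force, the opening and the grip force at its end, in the units of the state.
- get_obs(): the state, without advancing time (a new reading comes with each control period).
- capture(name): name is "scene" or "top" or "wrist"; returns a dict with "color" (480x640x3 uint8, red, green, blue), "intrinsics" (3x3 intrinsics, pixels), "pose" (4x4, takes a point from camera to world coordinates). Camera axes: x right, y down, z forward; pixel columns grow to the right and rows downward; lengths in mm; the calibration is good to about 2 mm. A picture is of the moment at which its call begins. There is no depth.
- close_job(): hands the job in; it is judged then, once.
Trained networks look in a picture, given as the dict that the camera call returned (one of the last four; its "shot" number tells which), for a name from the list of things; names that differ only in an ending like _2 or _b are one class to them, and where a whole thing is asked for, a point or a joint stands for the part that bears it (a point fixed in the world has none). Each returns a list of dicts, best first, with "conf" (0 to 1); they miss things now and then, are a little off and sometimes report something else, mostly with a low value. They report only what shows in the picture. A call takes as long as a camera call. They do not tell look-alikes from the thing itself.
- look_for(picture, target): "rect" ([centre column, centre row, width, height] in pixels, round what is visible of it).
- trace(picture, target): "pixels" (480x640 bool, what is visible of it) and "rect" ([centre column, centre row, width, height] in pixels, round what is visible of it).
- tip_of(picture, target): "centre" ([column, row] in pixels: a listed point, or the origin of a listed thing).
The state is a dict: "time": time; "joint_positions": joint angles; "dq": joint speeds; "tau": joint torques, N m; "tool_pos": TCP position; "tcp_rot": TCP orientation; "contact_force": force on the tool from outside, world axes, zero at the start; "moment": the same for the moment, N m; "grip_width": finger opening in mm; "finger_force": force on a finger pad.
Only numpy, scipy, OpenCV 4.12 (cv2) and the standard library are available. Lean on these libraries where they do the work, as an engineer would, in place of code of your own. Each camera call takes 0.05 s, during which the arm holds its last target. There are 200 camera calls.

## Working session

There is one attempt and no reset: what is moved stays moved. The work goes in short steps, Python scripts to look and compute and a shell command to move; the robot and the scene stay as the last step left them, time stands still between calls to the robot, and variables do not carry over. Pictures are saved under pics/ and viewed, at most 10 in all, crops included, and the job is handed in when it is done.

```bash
mkdir -p pics; cat > h.py <<'E'
from plant import *
import numpy as np, cv2
from scipy.spatial.transform import Rotation as Ro
def ray(p,uv,z):
    d=p["pose"][:3,:3]@np.linalg.inv(p["intrinsics"])@np.array([uv[0],uv[1],1.]); o=p["pose"][:3,3]
    return (o+d*(z-o[2])/d[2]).round(1)
def save(p,n): cv2.imwrite(f"pics/{n}.png",p["color"][:,:,::-1])
E
python3 - <<'E'
from h import *
o=get_obs(); print({k:np.round(v,3) for k,v in o.items()})
Z=dict(enclosure=60,cover=116,handle_grip=156,bin_posts=3,bin_bushings=3,bin_feet=3,post1=13,bushing1=14,foot1=13,dish=0,screwdriver=10,pliers=5,spool=20,tape=12,bottle=80)
for n in ["top","scene"]:
    p=capture(n); save(p,n); print(n,p["pose"].round(2).tolist())
    for t in Z:
        for r in tip_of(p,t)[:4]: print(t,np.round(r["centre"],1),round(r["conf"],2),ray(p,r["centre"],Z[t]))
E
```

```text
{'time': np.float64(0.0), 'joint_positions': array([ 1.039,  0.343,  1.525, -0.   ,  1.275, -0.146]), 'dq': array([-0.002, -0.   ,  0.   , -0.001, -0.003, -0.001]), 'tau': array([ -0.   , -43.121, -24.424,   0.072,   0.055,  -0.   ]), 'tool_pos': array([197.454, 486.303, 404.048]), 'tcp_rot': array([-3.14 , -0.   ,  2.756]), 'contact_force': array([ 0.417, -0.164,  0.491]), 'moment': array([-0.028,  0.025, -0.011]), 'finger_force': np.float64(0.0), 'grip_width': np.float64(91.759)}
top [[0.01, -1.0, 0.03, 441.89], [-1.0, -0.01, 0.01, -33.0], [-0.01, -0.03, -1.0, 1361.83], [0.0, 0.0, 0.0, 1.0]]
enclosure [413.4 222.7] 0.8 [ 535.2 -229.7   60. ]Traceback (most recent call last):
  File "<stdin>", line 7, in <module>
ValueError: it knows: bin_bushings, bin_feet, bin_posts, bottle, bushing, cover_hinge, dish, enclosure, foot, handle_grip, pliers, post, screwdriver, spool, tape
```

```bash
python3 - <<'E'
from h import *
Z=dict(enclosure=0,cover_hinge=110,handle_grip=156,bin_posts=3,bin_bushings=3,bin_feet=3,post=6,bushing=6,foot=6,dish=0,screwdriver=0,pliers=0,spool=0,tape=0,bottle=0)
for n in ["top","scene"]:
    p=capture(n); save(p,n)
    for t in Z:
        for r in tip_of(p,t)[:4]: print(n,t,np.round(r["centre"],1),round(r["conf"],2),ray(p,r["centre"],Z[t]))
E
```

```text
top enclosure [411.4 226.9] 0.75 [ 527.8 -233.2    0. ]
top enclosure [133.5 247.5] 0.28 [464.  540.3   0. ]
top cover_hinge [436.8 180.6] 0.64 [ 640.1 -281.6  110. ]
top handle_grip [408.5 254.6] 0.6 [ 449.8 -203.4  156. ]
top bin_posts [234.5 254.5] 0.82 [446.9 257.1   3. ]
top bin_posts [263.7 259.6] 0.3 [433.5 175.8   3. ]
top bin_bushings [201.1 257. ] 0.72 [439.2 349.9   3. ]
top bin_feet [204.8 346.7] 0.97 [192.  335.2   3. ]
top bin_feet [262.3 253. ] 0.83 [451.7 179.9   3. ]
top bin_feet [433.8 332.9] 0.61 [ 236.3 -295.2    3. ]
top bin_feet [439.7 181.4] 0.27 [ 654.8 -310.9    3. ]
top post [231.6 247.8] 0.5 [465.4 264.8   6. ]
top post [234.1 267.6] 0.4 [410.7 257.    6. ]
top bushing [197.3 245.8] 0.53 [470.1 360.2   6. ]
top foot [134.6 249.9] 0.45 [457.2 534.6   6. ]
top foot [264.9 263.9] 0.43 [421.6 171.8   6. ]
top foot [264.1 245.4] 0.36 [472.8 174.7   6. ]
top dish [260.7 183.9] 0.76 [644.7 187.5   0. ]
top screwdriver [283.2 128.4] 0.96 [801.5 126.5   0. ]
top pliers [539.1 252.5] 0.63 [ 459.8 -585.9    0. ]
top spool [344.2 134.7] 0.78 [784.7 -44.6   0. ]
top tap
[... 697 characters left out ...]
2.  182.8   3. ]
scene post [359.1 213.5] 0.5 [475.3 259.2   6. ]
scene post [342.8 205.6] 0.49 [407.4 257.3   6. ]
scene bushing [355.4 187.6] 0.57 [401.  355.4   6. ]
scene bushing [370.4 198.8] 0.38 [474.5 340.1   6. ]
scene foot [201.1 412.2] 0.18 [ 470.7 -592.7    6. ]
scene dish [392.4 254.3] 0.82 [658.6 176.2   0. ]
scene screwdriver [423.9 284.3] 0.7 [802.1 130.6   0. ]
scene screwdriver [364.2 192.5] 0.69 [438.1 357.7   0. ]
scene pliers [200.1 411.5] 0.6 [ 465.  -592.1    0. ]
scene pliers [417.  232.1] 0.56 [685.  305.6   0. ]
scene pliers [289.7 326.1] 0.54 [ 522.7 -235.7    0. ]
scene tape [420.4 230.2] 0.49 [691.1 319.5   0. ]
scene bottle [391.7 165.3] 0.88 [456.4 533.2  -0. ]
```

View pics/top.png

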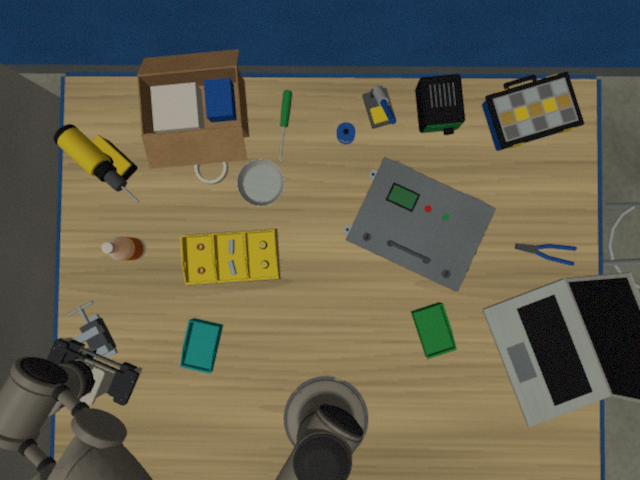

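View pics/scene.png

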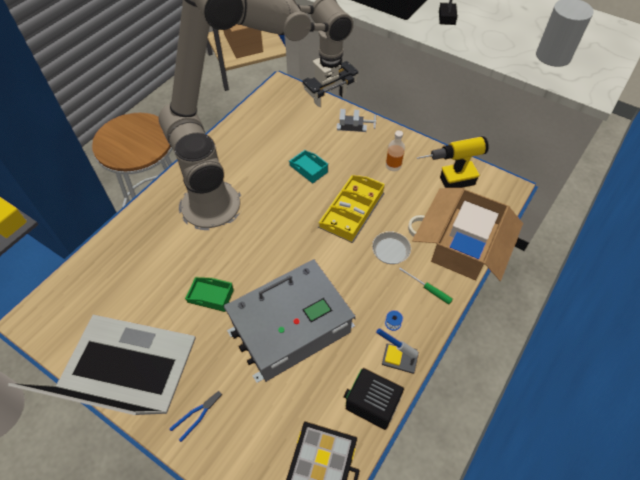

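The bins are yellow. From left in the top view: bushings at px (200,247) and (200,270), posts at (231,246) and (233,267), rubber feet at (264,245) and (264,264). The look-alikes are the turquoise tray (202,346) and the green tray (434,331), which I'll leave alone. The dish is at (261,183) and the handle bar at (408,251). I want the bushings bin and the posts bin, so I'll go above them and check close up.

```bash
python3 -m inch '[[-0.29,-0.076,0,-0.385,1],[-0.29,-0.076,0,-0.385,1],[-0.29,-0.076,0,-0.385,1],[-0.29,-0.076,0,-0.385,1],[-0.29,-0.076,0,-0.385,1],[-0.29,-0.076,0,-0.385,1],[-0.29,-0.076,0,-0.385,1],[-0.29,-0.076,0,-0.385,0.4]]'
python3 -m inch '[[0,0,0,0,0.4],[0,0,0,0,0.4]]'
python3 - <<'E'
from h import *
p=capture("wrist"); save(p,"w1"); print(p["pose"].round(2).tolist(), get_obs()["tool_pos"],get_obs()["tcp_rot"])
for t,z in dict(bin_posts=3,bin_bushings=3,bin_feet=3,post=6,bushing=6,foot=6).items():
    for r in tip_of(p,t)[:4]: print(t,np.round(r["centre"],1),round(r["conf"],2),ray(p,r["centre"],z))
for r in trace(p,"post")[:3]:
    c=max(cv2.findContours(r["pixels"].astype(np.uint8),0,2)[0],key=cv2.contourArea)
    b=cv2.boxPoints(cv2.minAreaRect(c)); print(r["conf"],[ray(p,q,13).tolist() for q in b])
for r in trace(p,"bushing")[:3]: print(r["conf"],ray(p,r["rect"][:2],14),r["rect"])
E
```

```text
time: 2.37
tool_pos: [440.5, 304.1, 404.7]
tcp_rot: [-3.141, 0.001, 3.138]
contact_force: [0.5, 0.4, -0.4]
grip_width: 88.3
finger_force: 0.0
time: 2.53
tool_pos: [438.4, 306.0, 404.4]
tcp_rot: [3.142, -0.001, 3.138]
contact_force: [-0.1, 0.7, 0.1]
grip_width: 76.5
finger_force: 0.0
[[0.0, 0.95, 0.3, 358.08], [1.0, -0.0, -0.0, 307.71], [-0.0, 0.3, -0.95, 384.35], [0.0, 0.0, 0.0, 1.0]] [437.54308399 306.78889279 404.53227315] [ 3.14140441e+00 -8.30897111e-04  3.13974565e+00]
bin_posts [272.4 204.3] 0.55 [443.3 265.    3. ]
bin_bushings [357.9 194.7] 0.95 [434.2 346.8   3. ]
bin_bushings [172.2 183.6] 0.25 [423.  170.8   3. ]
bin_feet [186.9 211.6] 0.62 [450.2 182.1   3. ]
post [275.9 231.9] 0.69 [470.1 267.7   6. ]
post [266.2 176.3] 0.6 [415.9 260.5   6. ]
post [363.5 228. ] 0.41 [466.4 352.9   6. ]
bushing [361.  230.7] 0.89 [469.1 350.5   6. ]
bushing [360.4 162.3] 0.68 [403.3 348.    6. ]
foot [187.4 233.4] 0.7 [471.3 181.4   6. ]
foot [172.5 182.3] 0.57 [421.2 172.3   6. ]
0.62 [[449.4, 258.8, 13.0], [449.5, 273.9, 13.0], [491.4, 272.7, 13.0], [491.4, 257.1, 13.0]]
0.76 [403.7 347.2  14. ] [360.4, 163.9, 20.0, 23.8]
0.68 [467.3 353.1  14. ] [364.7, 231.2, 20.6, 22.8]
```

View pics/w1.png

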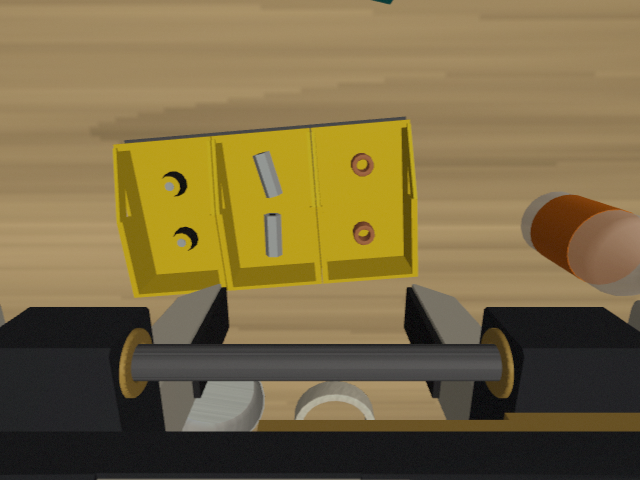

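The crop confirms it: hex posts in the middle bin at px (267,174) and (274,235), bushings in the right bin at (362,165) and (364,233), black feet on the left at (174,184) and (185,239). I'll take the back post, which lies along x, and refine its position from closer.

```bash
python3 -m inch '[[-0.032,-0.041,0.05,0.035,0.3],[-0.032,-0.041,0.115,0.035,0.3],[-0.032,-0.041,0.115,0.035,0.3],[-0.032,-0.041,0.115,0.035,0.3],[-0.032,-0.041,0.115,0.035,0.3],[-0.032,-0.041,0.115,0.035,0.3]]'
cat > m.py <<'E'
from h import *
import sys
t=sys.argv[1]; z=float(sys.argv[2])
p=capture("wrist"); o=get_obs(); save(p,sys.argv[3]); print(o["tool_pos"].round(1),o["tcp_rot"].round(3),o["grip_width"])
for r in trace(p,t)[:3]:
    c=max(cv2.findContours(r["pixels"].astype(np.uint8),0,2)[0],key=cv2.contourArea)
    b=cv2.boxPoints(cv2.minAreaRect(c)); print(round(r["conf"],2),np.round(r["rect"]),ray(p,b.mean(0),z),[ray(p,q,z)[:2].tolist() for q in b])
for r in tip_of(p,t)[:3]: print("tip",round(r["conf"],2),np.round(r["centre"]),ray(p,r["centre"],6))
E
python3 m.py post 13 w2
```

```text
time: 3.48
tool_pos: [469.9, 266.5, 291.2]
tcp_rot: [3.141, 0.001, 3.106]
contact_force: [0.8, -0.0, 0.9]
grip_width: 27.4
finger_force: 0.0
[470.1 266.7 292. ] [3.140e+00 3.000e-03 3.106e+00] 27.675030237465506
0.75 [314. 238.  28.  70.] [470.5 265.7  13. ] [[449.0, 257.6], [448.9, 273.8], [493.1, 274.1], [493.1, 257.1]]
0.73 [304. 151.  41.  67.] [412.6 262.6  13. ] [[395.4, 249.3], [391.1, 264.5], [430.5, 276.4], [435.2, 260.5]]
0.54 [456. 180. 171. 256.] [436.2 362.3  13. ] [[367.6, 303.7], [362.9, 397.3], [517.2, 431.5], [524.7, 320.0]]
tip 0.7 [315. 233.] [469.4 267.2   6. ]
tip 0.67 [305. 151.] [414.2 262.8   6. ]
tip 0.65 [442. 226.] [467.8 353.1   6. ]
```

```bash
python3 -m inch '[[0,0,0.04,0,0.3],[0,0,0.075,0,0.3],[0,0,0.102,0,0.3],[0,0,0.102,0,0.3],[0,0,0.102,0,0.3],[0,0,0.102,0,0],[0,0,0.102,0,0],[0,0,0.102,0,0]]'
python3 -m inch '[[0,0,0,0,0],[0,0,0,0,0],[0,0,0,0,0],[0,0,-0.03,0,0],[0,0,-0.06,0,0],[0,0,-0.09,0,0],[0,0,-0.09,0,0],[0,0,-0.09,0,0]]'
```

```text
time: 4.3
tool_pos: [469.9, 266.2, 189.3]
tcp_rot: [3.14, 0.002, 3.106]
contact_force: [-1.0, 1.0, 4.3]
grip_width: 14.2
finger_force: 30.0
time: 4.97
tool_pos: [469.9, 266.0, 279.7]
tcp_rot: [3.14, 0.004, 3.106]
contact_force: [-0.6, -0.4, -1.2]
grip_width: 14.4
finger_force: 30.0
```

```bash
python3 -m inch '[[-0.03,-0.025,-0.02,0,0],[-0.06,-0.05,-0.03,0,0],[-0.09,-0.07,-0.03,0,0],[-0.1,-0.08,-0.03,0,0],[-0.1,-0.08,-0.03,0,0],[-0.1,-0.08,-0.03,0,0]]'
python3 m.py dish 10 w3; python3 - <<'E'
from h import *
p=capture("wrist")
r=trace(p,"dish")[0]; v,u=np.nonzero(r["pixels"]); P=[]
for z in (0,13,26): print(z,ray(p,r["rect"][:2],z))
for r in tip_of(p,"dish")[:1]: print(ray(p,r["centre"],0))
E
```

```text
time: 5.47
tool_pos: [566.3, 181.8, 305.9]
tcp_rot: [-3.141, -0.004, 3.104]
contact_force: [-0.8, 0.6, -0.6]
grip_width: 14.3
finger_force: 30.0
[565.7 182.6 306.2] [-3.141 -0.004  3.105] 14.498980465335345
0.82 [326. 337. 161. 160.] [707.6 178.1  10. ] [[690.0, 155.6], [691.7, 201.9], [725.6, 201.4], [723.9, 153.6]]
0 [658.  187.5   0. ]
13 [650.2 187.5  13. ]
26 [642.4 187.5  26. ]
```

View pics/w3.png

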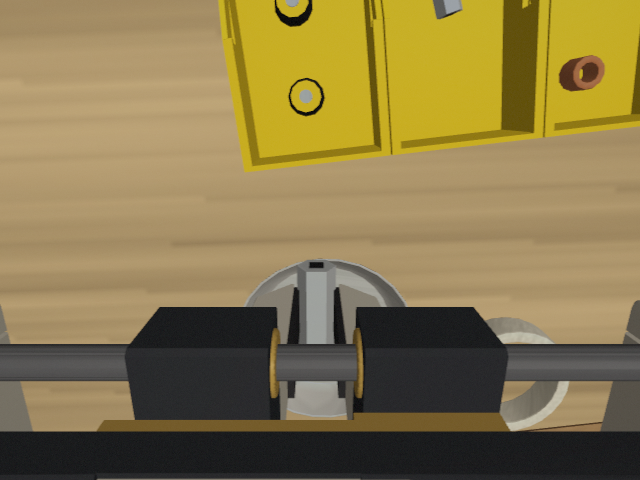

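The dish rim spans px rows 260–417 with its centre near (326,337), so the dish is at about (646,186). The held post is clearly visible between the pads. I'll place it towards the near side and leave room for the bushing.

```bash
python3 -m inch '[[-0.03,0.003,0.02,0,0],[-0.063,0.006,0.04,0,0],[-0.063,0.006,0.07,0,0],[-0.063,0.006,0.1,0,0],[-0.063,0.006,0.115,0,0],[-0.063,0.006,0.115,0,0],[-0.063,0.006,0.115,0,0]]'
python3 -m inch '[[0,0,0,0,0.2],[0,0,0,0,0.3],[0,0,0,0,0.3],[0,0,-0.03,0,0.3],[0,0,-0.07,0,0.3],[0,0,-0.11,0,0.3],[0,0,-0.11,0,0.3]]'
python3 - <<'E'
from h import *
p=capture("top")
for t,z in [("post",10),("bushing",14),("dish",0)]:
    for r in tip_of(p,t)[:3]: print(t,round(r["conf"],2),ray(p,r["centre"],z))
for r in trace(p,"dish")[:1]: print(ray(p,r["rect"][:2],26),r["rect"])
E
```

```text
time: 6.35
tool_pos: [629.5, 186.6, 192.4]
tcp_rot: [-3.141, -0.001, 3.107]
contact_force: [0.1, -0.5, -0.6]
grip_width: 14.8
finger_force: 30.0
time: 6.93
tool_pos: [631.5, 186.5, 313.2]
tcp_rot: [3.138, 0.016, 3.106]
contact_force: [0.9, 1.2, 1.7]
grip_width: 27.7
finger_force: 0.0
post 0.53 [ 651.7 -302.3   10. ]
bushing 0.55 [458.8 531.3  14. ]
bushing 0.54 [ 530.6 -239.1   14. ]
dish 0.65 [645.6 184.5   0. ]
[643.3 190.2  26. ] [258.2, 183.0, 39.2, 45.0]
```

```bash
python3 -m inch '[[0.03,0.028,0,0,0.32],[0.06,0.056,0,0,0.32],[0.09,0.084,0,0,0.32],[0.12,0.112,0,0,0.32],[0.15,0.14,0.01,0,0.32],[0.168,0.159,0.02,0,0.32],[0.168,0.159,0.02,0,0.32],[0.168,0.159,0.02,0,0.32]]'
python3 m.py bushing 14 w4; python3 m.py bushing 14 w4
```

```text
time: 7.85
tool_pos: [466.3, 351.9, 281.0]
tcp_rot: [-3.14, -0.003, 3.109]
contact_force: [-0.6, -0.5, -0.1]
grip_width: 29.4
finger_force: 0.0
[467.4 351.1 281.7] [-3.140e+00 -2.000e-03  3.107e+00] 29.64483491203403
0.86 [307. 146.  32.  35.] [404.3 349.   14. ] [[394.2, 339.4], [394.8, 359.4], [414.7, 358.9], [414.0, 338.4]]
0.74 [315. 246.  30.  38.] [468.5 351.6  14. ] [[456.8, 342.5], [457.4, 361.5], [480.5, 361.0], [479.9, 341.5]]
0.74 [ 32. 181.  40.  37.] [419.9 181.5  14. ] [[412.9, 169.6], [405.3, 186.5], [427.0, 193.5], [435.1, 176.2]]
tip 0.95 [305. 142.] [403.2 347.7   6. ]
tip 0.66 [313. 242.] [467.5 350.6   6. ]
tip 0.53 [181. 206.] [440.5 266.1   6. ]
[468.6 350.1 282.6] [-3.142  0.     3.104] 29.505796794915163
0.8 [306. 140.  30.  35.] [404.  348.5  14. ] [[393.9, 339.2], [394.6, 358.6], [414.3, 358.0], [413.6, 338.1]]
0.71 [316. 240.  33.  35.] [468.5 352.3  14. ] [[468.2, 337.7], [453.4, 353.0], [468.9, 366.9], [484.2, 351.6]]
tip 0.75 [318. 235.] [466.6 352.3   6. ]
tip 0.55 [307. 136.] [403.  348.3   6. ]
```

Aligned with the back bushing at (468,351.5). I'll descend about 95 mm, close and lift.

```bash
python3 -m inch '[[0,0.001,0.035,0,0.32],[0,0.001,0.07,0,0.32],[0,0.001,0.092,0,0.32],[0,0.001,0.092,0,0.32],[0,0.001,0.092,0,0.32],[0,0.001,0.092,0,0],[0,0.001,0.092,0,0],[0,0.001,0.092,0,0]]'
python3 -m inch '[[0,0,0,0,0],[0,0,-0.03,0,0],[0,0,-0.06,0,0],[0,0,-0.09,0,0],[0,0,-0.11,0,0],[0,0,-0.11,0,0]]'
```

```text
time: 8.82
tool_pos: [468.4, 352.2, 192.7]
tcp_rot: [3.14, 0.003, 3.106]
contact_force: [0.9, 0.1, 3.3]
grip_width: 17.8
finger_force: 30.0
time: 9.32
tool_pos: [468.4, 352.6, 306.3]
tcp_rot: [3.136, 0.008, 3.106]
contact_force: [1.2, 0.4, -0.0]
grip_width: 18.3
finger_force: 30.0
```

Grip width is 18 mm rather than the expected 20 mm, so I'll check the grasp.

```bash
python3 m.py bushing 14 w5
```

```text
[468.  352.3 303.7] [3.138 0.005 3.106] 18.301707686741295
0.92 [316. 302.  46.  52.] [527.8 353.   14. ] [[505.0, 337.8], [506.2, 369.7], [551.6, 368.9], [550.3, 335.5]]
tip 0.9 [300. 130.] [402.7 347.1   6. ]
tip 0.9 [316. 294.] [523.4 352.9   6. ]
```

View pics/w5.png

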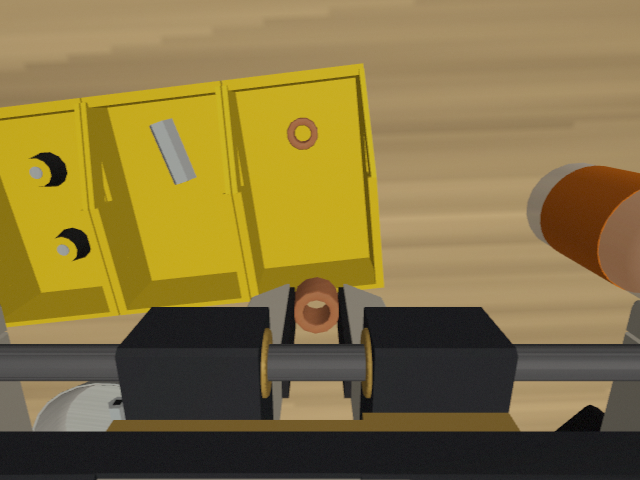

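The bushing is held upright and centred between the pads at px (316,305), and the spare is still in the bin at (302,133). Next, the dish.

```bash
python3 -m inch '[[-0.03,-0.024,0,0,0],[-0.06,-0.047,0,0,0],[-0.09,-0.07,0,0,0],[-0.12,-0.093,0,0,0],[-0.15,-0.116,0,0,0],[-0.18,-0.139,0,0,0],[-0.205,-0.159,0,0,0],[-0.205,-0.159,0.02,0,0]]'
python3 -m inch '[[0,0,0.03,0,0],[0,0,0.06,0,0],[0,0,0.09,0,0],[0,0,0.09,0,0],[0,0,0.09,0,0]]'
```

```text
time: 10.13
tool_pos: [671.3, 180.7, 282.1]
tcp_rot: [-3.141, 0.007, 3.101]
contact_force: [-0.0, 0.5, 0.0]
grip_width: 18.5
finger_force: 30.0
time: 10.55
tool_pos: [666.0, 185.5, 187.8]
tcp_rot: [-3.141, -0.006, 3.106]
contact_force: [0.8, 0.3, 0.3]
grip_width: 19.1
finger_force: 30.0
```

```bash
python3 -m inch '[[0,0,0,0,0],[0,0,0,0,0.2],[0,0,0,0,0.3],[0,0,0,0,0.3],[0,0,-0.03,0,0.3],[0,0,-0.07,0,0.3],[0,0,-0.11,0,0.3],[0,0,-0.12,0,0.3]]'
python3 -m inch '[[0.04,0,-0.01,0,0.5],[0.08,0,-0.02,0,0.5],[0.11,0,-0.04,0,0.5],[0.11,0,-0.04,0,0.5],[0.11,0,-0.04,0,0.5]]'
python3 - <<'E'
from h import *
p=capture("wrist"); save(p,"w6"); print(p["pose"][:3,3],get_obs()["tool_pos"])
for t,z in [("post",4),("bushing",4),("dish",0)]:
    for r in tip_of(p,t)[:3]: print(t,round(r["conf"],2),np.round(r["centre"]),ray(p,r["centre"],z))
p=capture("scene"); cv2.imwrite("pics/s2.png",cv2.resize(p["color"][200:340,200:440,::-1],None,fx=3,fy=3))
for t,z in [("handle_grip",156),("cover_hinge",110),("dish",0)]:
    for r in tip_of(p,t)[:3]: print(t,round(r["conf"],2),np.round(r["centre"]),ray(p,r["centre"],z))
E
```

```text
time: 11.22
tool_pos: [667.8, 186.0, 319.3]
tcp_rot: [3.139, 0.012, 3.106]
contact_force: [1.7, 0.3, 0.6]
grip_width: 27.5
finger_force: 0.0
time: 11.63
tool_pos: [556.0, 190.0, 353.3]
tcp_rot: [3.141, 0.004, 3.107]
contact_force: [0.8, -0.3, 0.1]
grip_width: 45.4
finger_force: 0.0
[475.8090661  194.23979588 332.73464989] [556.89698239 189.81446771 352.0580951 ]
post 0.83 [317. 290.] [629.2 189.8   4. ]
post 0.69 [406.  18.] [414.9 262.    4. ]
bushing 0.71 [317. 328.] [666.2 188.2   4. ]
bushing 0.39 [296.  73.] [449.7 180.3   4. ]
dish 0.89 [317. 304.] [644.3 189.1   0. ]
handle_grip 0.76 [276. 283.] [ 458.  -201.4  156. ]
cover_hinge 0.73 [311. 344.] [ 639.1 -286.7  110. ]
dish 0.82 [391. 249.] [642.6 193.7   0. ]
dish 0.39 [290. 328.] [ 526.5 -240.1    0. ]
```

View pics/s2.png

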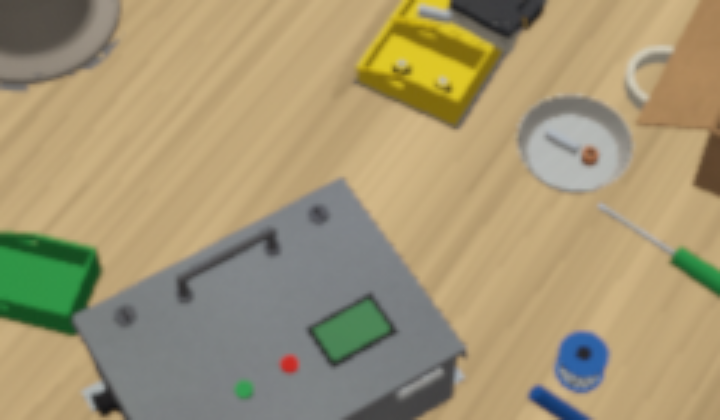

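View pics/w6.png

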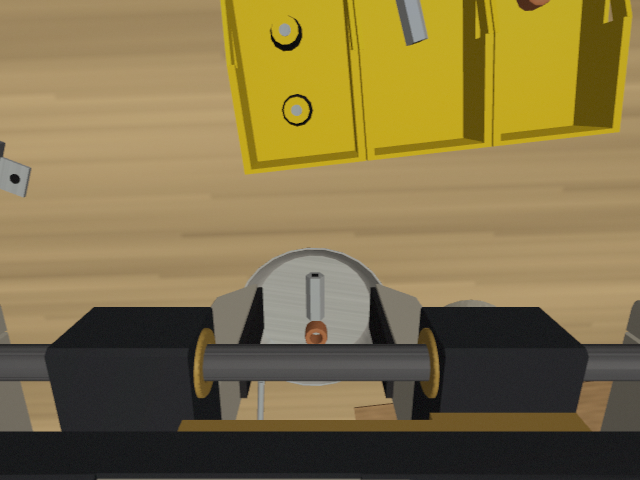

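The post is in the dish at px (315,296), the bushing at (316,333), and the spare post and bushing are still in their bins. Next is the handle at about (455,-202), with the enclosure yawed about -24.5°. I'll move over it.

```bash
python3 -m inch '[[0.01,-0.04,-0.03,0.12,0.5],[0.02,-0.08,-0.048,0.24,0.5],[0.03,-0.12,-0.048,0.36,0.5],[0.04,-0.16,-0.048,0.48,0.5],[0.05,-0.2,-0.048,0.6,0.5],[0.06,-0.24,-0.048,0.72,0.5],[0.066,-0.28,-0.048,0.84,0.5],[0.072,-0.316,-0.048,0.96,0.5]]'
cat > g.py <<'E'
from h import *
import sys
# usage: g.py X Y Z YAW -> shift in tool axes
o=get_obs(); X=np.array([float(a) for a in sys.argv[1:4]]); R=Ro.from_euler("xyz",o["tcp_rot"]).as_matrix()
print("pos",o["tool_pos"].round(1),o["tcp_rot"].round(3),"j",o["joint_positions"].round(2))
print("shift",(R.T@(X-o["tool_pos"])).round(1),"spin",round((o["tcp_rot"][2]-float(sys.argv[4])),3))
E
python3 g.py 455 -202 400 1.14
```

```text
time: 12.7
tool_pos: [473.6, -122.2, 398.7]
tcp_rot: [3.141, 0.0, 2.14]
contact_force: [1.4, 0.4, 0.6]
grip_width: 45.6
finger_force: 0.0
pos [ 473.6 -122.2  398.7] [3.141 0.    2.14 ] j [-0.41  0.28  1.63  0.    1.23 -0.98]
shift [-57.2 -58.7  -1.3] spin 1.0
```

```bash
python3 -m inch '[[-0.014,-0.015,0,0.125,0.5],[-0.028,-0.03,0,0.25,0.5],[-0.042,-0.044,0,0.375,0.5],[-0.057,-0.058,0,0.5,0.5],[-0.057,-0.058,0,0.625,0.5],[-0.057,-0.058,0,0.75,0.5],[-0.057,-0.058,0,0.875,0.5],[-0.057,-0.058,0,1.0,0.5]]'
python3 -m inch '[[0,0,0,0,0.5],[0,0,0,0,0.5]]'
python3 - <<'E'
from h import *
p=capture("wrist"); save(p,"w7"); print(get_obs()["tool_pos"],get_obs()["tcp_rot"])
for t,z in [("handle_grip",156),("cover_hinge",110)]:
    for r in tip_of(p,t)[:3]: print(t,round(r["conf"],2),np.round(r["centre"]),ray(p,r["centre"],z))
p=capture("top")
for t,z in [("handle_grip",156),("cover_hinge",110)]:
    for r in tip_of(p,t)[:3]: print(t,round(r["conf"],2),np.round(r["centre"]),ray(p,r["centre"],z))
E
```

```text
time: 13.37
tool_pos: [456.7, -200.2, 398.3]
tcp_rot: [-3.141, -0.0, 1.139]
contact_force: [-0.3, 0.3, 0.5]
grip_width: 45.7
finger_force: 0.0
time: 13.53
tool_pos: [456.8, -199.9, 398.5]
tcp_rot: [-3.141, -0.0, 1.149]
contact_force: [0.6, -0.4, -0.0]
grip_width: 46.0
finger_force: 0.0
[ 456.75475044 -199.81086122  398.49582744] [-3.14126109e+00 -1.10526734e-04  1.14970800e+00]
handle_grip 0.6 [322. 263.] [ 458.8 -204.   156. ]
cover_hinge 0.63 [603. 243.] [ 636.5 -286.8  110. ]
cover_hinge 0.83 [437. 184.] [ 630.6 -282.1  110. ]
```

View pics/w7.png

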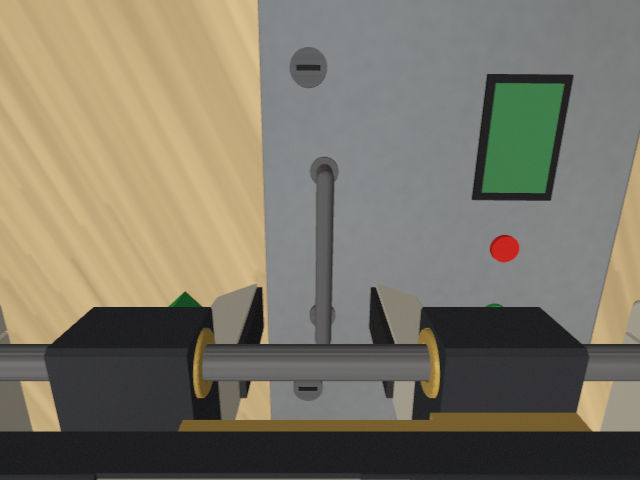

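The bar runs vertically at column 323, rows 165–340, centred between the open fingers and parallel to the pads. I'll descend and grip it.

```bash
python3 -m inch '[[-0.003,0.003,0.03,0,0.5],[-0.003,0.003,0.06,0,0.5],[-0.003,0.003,0.076,0,0.5],[-0.003,0.003,0.076,0,0.5],[-0.003,0.003,0.076,0,0],[-0.003,0.003,0.076,0,0],[-0.003,0.003,0.076,0,0],[-0.003,0.003,0.076,0,0]]'
python3 -m inch '[[0,0,0,0,0],[0,0,0,0,0],[0,0,0,0,0],[0,0,0,0,0]]'
python3 -c "
from h import *
o=get_obs();print(o['tool_pos'],o['tcp_rot'],o['contact_force'])
g=195.;h=46.;R=np.hypot(g,h);a=np.arctan2(h,g)
for d in range(0,64,4):
  t=np.radians(d);print(d,(g-R*np.cos(t+a)).round(1),(R*np.sin(t+a)-h).round(1),end=' ; ')"
```

```text
time: 14.5
tool_pos: [458.4, -203.8, 324.0]
tcp_rot: [3.139, 0.0, 1.146]
contact_force: [0.3, -0.5, 1.1]
grip_width: 23.6
finger_force: 0.0
time: 14.83
tool_pos: [458.9, -204.0, 323.5]
tcp_rot: [3.138, 0.0, 1.146]
contact_force: [5.3, -1.5, -0.2]
grip_width: 8.9
finger_force: 30.0
[ 458.9413184  -204.04233883  323.46345204] [3.13752936e+00 8.43714997e-05 1.14566153e+00] [ 5.31768714 -1.53844705 -0.2106948 ]
0 0.0 0.0 ; 4 3.7 13.5 ; 8 8.3 26.7 ; 12 13.8 39.5 ; 16 20.2 52.0 ; 20 27.5 63.9 ; 24 35.6 75.3 ; 28 44.4 86.2 ; 32 54.0 96.3 ; 36 64.3 105.8 ; 40 75.2 114.6 ; 44 86.7 122.5 ; 48 98.7 129.7 ; 52 111.2 136.0 ; 56 124.1 141.4 ; 60 137.3 145.9 ;
```

```bash
python3 -m inch '[[0,0.0037,-0.0135,0,0],[0,0.0083,-0.0267,0,0],[0,0.0138,-0.0395,0,0],[0,0.0202,-0.052,0,0],[0,0.0275,-0.0639,0,0],[0,0.0356,-0.0753,0,0],[0,0.0444,-0.0862,0,0],[0,0.0444,-0.0862,0,0]]'
python3 g.py 580 -261 468 1.146
```

```text
time: 15.5
tool_pos: [499.0, -222.3, 410.1]
tcp_rot: [3.142, 0.0, 1.146]
contact_force: [-4.0, 1.8, 0.1]
grip_width: 8.8
finger_force: 30.0
pos [ 499.  -222.3  410.1] [3.142 0.    1.146] j [-0.56  0.38  1.46 -0.    1.31 -0.13]
shift [ -1.9  89.8 -57.9] spin -0.0
```

```bash
python3 -m inch '[[0,0.0096,-0.0101,0,0],[0,0.0199,-0.0196,0,0],[0,0.0308,-0.0284,0,0],[0,0.0423,-0.0363,0,0],[0,0.0543,-0.0435,0,0],[0,0.0668,-0.0498,0,0],[0,0.0797,-0.0552,0,0],[0,0.0929,-0.0597,0,0]]'
python3 -m inch '[[0,0,0,0,0],[0,0,0,0,0],[0,0,0,0,0],[0,0,0,0,0]]'
python3 - <<'E'
from h import *
p=capture("scene"); cv2.imwrite("pics/s3.png",cv2.resize(p["color"][130:400,160:460,::-1],None,fx=2.2,fy=2.2))
for t,z in [("handle_grip",302),("cover_hinge",110)]:
    for r in tip_of(p,t)[:2]: print(t,round(r["conf"],2),np.round(r["centre"]),ray(p,r["centre"],z))
o=get_obs();print(o["tool_pos"],o["contact_force"],o["finger_force"],o["grip_width"])
E
```

```text
time: 16.17
tool_pos: [582.5, -260.3, 469.7]
tcp_rot: [-3.14, 0.001, 1.145]
contact_force: [-3.8, -0.5, 4.4]
grip_width: 8.9
finger_force: 30.0
time: 16.5
tool_pos: [582.4, -260.3, 469.4]
tcp_rot: [3.142, 0.001, 1.145]
contact_force: [-4.0, -0.8, 7.0]
grip_width: 8.5
finger_force: 30.0
handle_grip 0.85 [295. 294.] [ 575.1 -262.   302. ]
handle_grip 0.62 [425. 286.] [844.3 -55.4 302. ]
cover_hinge 0.81 [308. 343.] [ 629.4 -289.5  110. ]
[ 582.37002799 -260.33427446  469.38185356] [-4.24846525 -1.16604363  5.8140105 ] 29.99740093946457 8.960285563681484
```

View pics/s3.png

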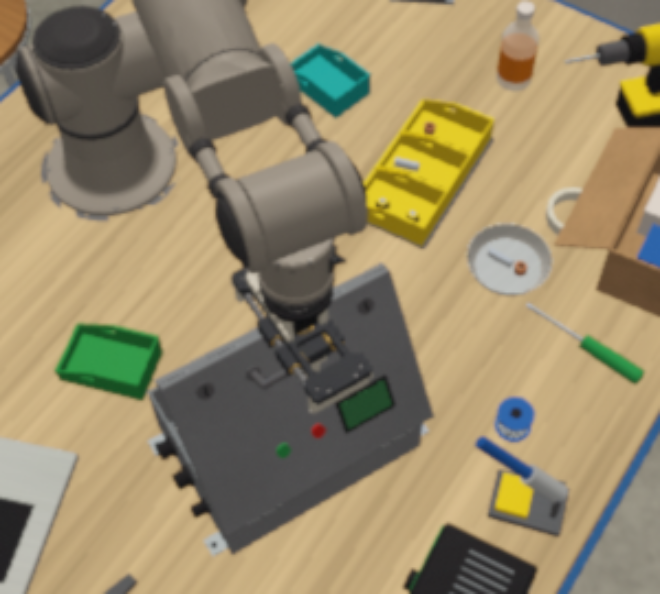

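The scene view shows the cover open with the fingers on the bar, near (320,370) in the crop, and the parts still in the dish at (510,262). The TCP arc gives about 59.7°. I'll check that against the cover's front corners at crop px (385,266) and (152,392).

```bash
python3 - <<'E'
from h import *
p=capture("scene"); T=np.linalg.inv(p["pose"]); K=p["intrinsics"]
e=np.array([.911,-.412,0]); f=np.array([.412,.911,0]); k=np.array([0,0,1.]); H=np.array([458.9,-204,110])+195*e
for d in (50,55,60,65):
    t=np.radians(d); u=-e*np.cos(t)+k*np.sin(t); n=e*np.sin(t)+k*np.cos(t); out=[]
    for s in (156,-156):
        for th in (0,12):
            q=K@(T[:3,:3]@(H+234*u+th*n+s*f)+T[:3,3]); q=q[:2]/q[2]; out.append(((q-[160,130])*2.2).round().tolist())
    print(d,out)
o=get_obs(); print(o["dq"].round(3),o["contact_force"].round(1),o["tool_pos"].round(1))
E
```

```text
50 [[373.0, 255.0], [377.0, 257.0], [149.0, 371.0], [152.0, 374.0]]
55 [[380.0, 259.0], [384.0, 261.0], [154.0, 377.0], [157.0, 380.0]]
60 [[388.0, 263.0], [392.0, 267.0], [159.0, 384.0], [163.0, 388.0]]
65 [[396.0, 270.0], [401.0, 274.0], [165.0, 392.0], [169.0, 397.0]]
[-0.     0.001  0.     0.001 -0.    -0.001] [-3.7 -0.2  6. ] [ 582.4 -260.3  469.4]
```

The corner positions bracket 60°, and the arm is still. Handing in.

```bash
python3 -c "
from plant import *
print(close_job())"
```

```text
the job is handed in; nothing more can be done
None
```

I handed the job in at about 17 s, with no verdict returned: one post and one bushing are in the dish, the spares are in their bins, and the arm is holding the cover by its handle at about 60°, estimated from the arm position and the scene view.

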